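# Slide the green cattle tag out from under its stack

## Task

Slide the green cattle tag straight out from under the white cardboard box and yellow pin jar stacked on it, so that the box and jar stay standing behind their two wooden stops and are neither lifted nor toppled. Then lay the tag flat inside the slatted wooden tray and let go. Leave the orange tag, under the other stack, where it is.

Things in the scene. Friction and masses are not known exactly. Their poses are not given: they have to be found in the camera images.
- green_tag: Green tag flat on the shelf, 5 mm thick, 30 g. Panel 95 (x) by 70 mm (y); origin: centre of its underside, z up. A 24 mm wide neck runs out at -x to 88 mm from the origin, with an upright square boss 28 x 28 mm to grip, centre at x -72 mm, top 18 mm up, sides along x and y. Some 70 mm of the panel's +x end lies under the box; a pull of 80 mm along -x, a few N, just frees it.
- pin_jar: Yellow jar, 56 mm wide, 58 high, 70 g; origin: centre of underside, z up. It stands on a white cardboard box (90 mm along the pull, 130 wide, 25 high, 0.13 kg) on the green tag; box front 49 mm from the boss centre. Two fixed wooden stop blocks, 42 mm high, 88 mm apart, front faces 33 mm from the boss centre, hold the box back as the tag is pulled; it then sinks 5 mm to the shelf.
- tray: Fixed slatted wooden tray on low runners, small iron crank on its +y side (reaching 150 mm from the origin, 70 mm high). Inside 250 mm (its x) by 170 mm (its y); slat tops 30 mm above the shelf; lip around it 10 mm thick, top 45 mm above the shelf. Origin: centre, at shelf height; z up.
- orange_tag: Orange tag of the same shape and size as the green one, origin and axes likewise; not to be moved. It lies under a like white box with a grey jar on it, behind its own two stop blocks.
Mind the look-alikes: they are no part of the job. Of the things that look like the green_tag, take the one that is nearest to the robot's base at the start.

How it is judged:
On the way:
1. the green tag has been slid along the shelf clear of its stack (panel centre over 85 mm from the jar's axis, still lower than 30 mm) (horizontal distance between green_tag and pin_jar above 0.085 m and height (world z) of green_tag below 0.03 m), for 0.1 s.
At the end, for the whole second after the job is handed in: Green tag at rest flat (10 deg) on the tray slats: panel centre inside the lip, underside within 6 mm of slat height. Yellow jar still upright (10 deg) on its box, at rest, within 40 mm of its start. Orange tag within 15 mm of its start (z of green_tag in the frame of tray between 0.024 and 0.036 m and angle between each of green_tag, pin_jar's own z axis and vertical below 0.17 rad and x of green_tag in the frame of tray between -0.125 and 0.125 m and y of green_tag in the frame of tray between -0.085 and 0.085 m and linear speed of each of green_tag, pin_jar below 0.02 m/s and height (world z) of pin_jar between 0.018 and 0.034 m and distance of pin_jar from where it was at the start of the episode below 0.04 m and distance of orange_tag from where it was at the start of the episode below 0.015 m); the robot touches nothing.
It fails at once if the yellow jar is tipped by more than 25 degrees (angle between pin_jar's own z axis and vertical above 0.436 rad).
It fails at once if the yellow jar or the box below it is lifted (jar's underside over 50 mm above the shelf) (height (world z) of pin_jar above 0.05 m).
It fails at once if the orange tag is moved by more than 15 mm (distance of orange_tag from where it was at the start of the episode above 0.015 m).
It also fails if it takes over 40 s, if anything falls off the work surface, if the arm or the gripper's body presses on something with over 40 N, if the wrist force passes 120 N, or if a joint passes its speed limit or range.

## Robot

A 6-joint arm with a two-finger parallel gripper is mounted at the origin on the work surface. World frame = base frame: x ahead of the robot, y to its left, z up, the work surface at z = 0. Lengths are in m, angles in rad, forces in N, time in s.
With the tool pointing down it reaches from about 0.35 to 0.875 m from the base axis. Payload 4.2 kg.
Tool frame: the origin (TCP) lies between the finger pads; the fingertips stand bot.tips_ahead ahead of it and the grasp point (between the pads) lies 3 mm ahead of it (bot.tips_ahead is the distance from the TCP to the fingertips, in m); z points along the fingers, y is the line along which they close (so a half turn about z gives the same grasp; the last joint's range is limited). The gripper opens to 85 mm and grips with 20 to 120 N. Pads are 22 mm wide; open, the fingers measure 114 mm over their backs; the gripper's body (76 mm by 85 mm) begins 54 mm behind the grasp point. The pads swing forward as they close: fully open they stand 13 mm farther back than shut.
Start: joints at [0.259, 0.385, 0.008, 0, -1.194, -0.259], TCP at [0.625, 0, 0.253] pointing down, gripper open.
Joint ranges: [-3.14, 3.14], [-1.21, 2.06], [-1.07, 1.41], [-3.16, 2.05], [-2.99, -0.16], [-3.1, 3.1]. Speed limits (rad/s): [2.79, 2.79, 3.14, 3.14, 3.14, 3.14].

## Interface

Orientations are given as a unit quaternion [x, y, z, w].
In Python, from workcell import bot, cams, recognise, regions_of, spot_point gives the robot as it stands.
- The arm moves only by the shell command python3 -m crank 'ROWS' [FORCE]. ROWS is JSON, a list of rows, each an object of numbers: "tx", "ty", "tz": the shift along the world's x, y, z in mm; "wx", "wy", "wz": the turn, a rotation vector about the world's x, y, z in rad; "jaw": the opening, from 0 (shut) to 1 (fully open). A call has 1 to 10 rows; each row is the pose to reach, as a shift and turn from the pose commanded when the call began; what a row does not reach only later rows make up. A row lasts 1/10 s, in which the tool goes at most 50 mm and 8.59 degrees, less where a joint would pass 70% of its speed; a pose out of reach is approached as far as the arm can. A call with a gripper value outside its range is refused whole. The fingers move at their own pace and stop on an object; FORCE is the grip in N (left out, the last holds). Time passes only in rows, so rows that repeat a pose let the fingers close. It gives the time, the measured TCP pose, the force, the opening and the grip force at its end, in the units of the state.
- bot.observe(): the state, without advancing time (a new reading comes with each control period).
- cams.capture(name): name is "scene" or "side" or "wrist"; returns (picture, depth): 400x640x3 uint8, blue, green, red; 400x640 float32, m along the optical axis (not along the pixel's ray), 0 where there is no reading.
- cams.calibration(name): a dict with "K" (3x3 intrinsics, pixels), "dist" ([k1, k2, p1, p2, k3] as OpenCV has them; the pictures are not rectified), "cam_to_world" (4x4, takes a point from camera to world coordinates). Camera axes: x right, y up, looking along -z (the intrinsics and any distortion apply to the point x, -y, -z); pixel columns grow to the right and rows downward; lengths in m; the calibration is good to about 2 mm. A picture is of the moment at which its call begins: read the wrist's pose just before it. calibration takes no time and is no camera call; for the wrist camera it gives the pose at the moment of the call.
- bot.job_done(): hands the job in; it is judged then, once.
Trained networks look in the newest picture that a camera, given by its name, has taken for a name from the list of things; names that differ only in an ending like _2 or _b are one class to them, and where a whole thing is asked for, a point or a joint stands for the part that bears it (a point fixed in the world has none). Each returns a list of dicts, best first, with "confidence" (0 to 1); they miss things now and then, are a little off and sometimes report something else, mostly with a low value. They report only what shows in the picture. A call takes as long as a camera call. They do not tell look-alikes from the thing itself.
- recognise(name, camera): "at" ([x, y, z] in m, in world coordinates, good to about 4 mm: the middle of the surface that is visible of it).
- regions_of(name, camera): "mask" (400x640 bool, what is visible of it).
- spot_point(name, camera): "at" ([x, y, z] in m, in world coordinates, good to about 4 mm: a listed point, or the origin of a listed thing).
The state is a dict: "time": time; "qpos": joint angles; "dq": joint speeds; "joint_efforts": joint torques, N m; "eef_pos": TCP position; "tool_rot": TCP orientation; "contact_force": force on the tool from outside, world axes, zero at the start; "torque": the same for the moment, N m; "width": opening from 0.0 (shut) to 1.0 (fully open); "finger_force": force on a finger pad.
Only numpy, scipy, OpenCV 4.12 (cv2) and the standard library are available. Lean on these libraries where they do the work, as an engineer would, in place of code of your own. Each camera call takes 0.05 s, during which the arm holds its last target. There are 200 camera calls.

## Working session

There is one attempt and no reset: what is moved stays moved. The work goes in short steps, Python scripts to look and compute and a shell command to move; the robot and the scene stay as the last step left them, time stands still between calls to the robot, and variables do not carry over. Pictures are saved under pics/ and viewed, at most 10 in all, crops included, and the job is handed in when it is done.

```bash
mkdir -p pics; python3 - <<'E'
from workcell import bot,cams,recognise,regions_of,spot_point
import cv2
s=bot.observe();print(s['time'],s['eef_pos'],s['tool_rot'],s['width'],bot.tips_ahead)
for c in ["scene","side"]:
    im,d=cams.capture(c);cv2.imwrite(f"pics/{c}0.png",im)
    for n in ["green_tag","pin_jar","tray","orange_tag"]:
        print(c,n,[([round(v,3) for v in r['at']],round(r['confidence'],2)) for r in spot_point(n,c)],[([round(v,3) for v in r['at']],round(r['confidence'],2)) for r in recognise(n,c)])
E
```

```text
0.0 [6.24467599e-01 2.28019550e-05 2.52222119e-01] [-0.70705266  0.70716005  0.00073544 -0.00081039] 1.0004423177831128 0.022
scene green_tag [([0.667, 0.548, 0.001], 0.79), ([0.844, 0.22, -0.001], 0.75), ([0.69, 0.059, 0.002], 0.48)] [([0.838, 0.228, 0.004], 0.91), ([0.657, 0.553, 0.004], 0.66), ([0.629, 0.071, 0.011], 0.6)]
scene pin_jar [([0.709, 0.068, 0.027], 0.88)] [([0.72, 0.082, 0.075], 0.85), ([0.63, 0.071, 0.012], 0.64)]
scene tray [([0.494, 0.347, 0.001], 0.78)] [([0.513, 0.351, 0.03], 0.78)]
scene orange_tag [([0.636, -0.256, -0.005], 0.6)] []
side green_tag [([0.848, 0.22, -0.002], 0.78), ([0.669, 0.552, 0.003], 0.59), ([0.689, 0.06, 0.001], 0.47)] [([0.609, 0.55, 0.007], 0.66), ([0.836, 0.225, 0.003], 0.58), ([0.64, 0.068, 0.006], 0.52)]
side pin_jar [([0.713, 0.064, 0.027], 0.97)] [([0.707, 0.044, 0.071], 0.74)]
side tray [([0.494, 0.339, 0.004], 0.73)] [([0.472, 0.324, 0.033], 0.86)]
side orange_tag [([0.637, -0.259, -0.0], 0.91)] [([0.593, -0.241, 0.004], 0.74)]
```

```bash
ls .
```

```text
pics
```

View pics/scene0.png

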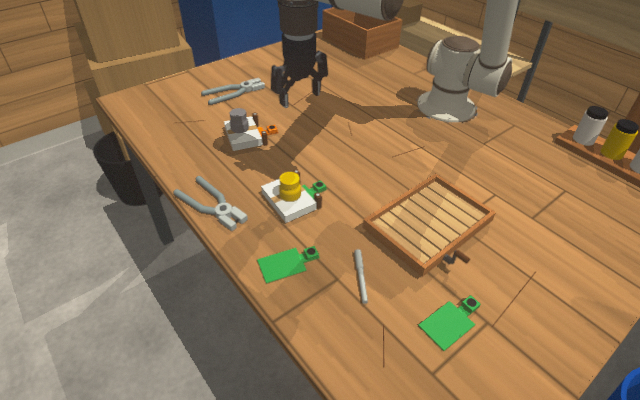

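View pics/side0.png

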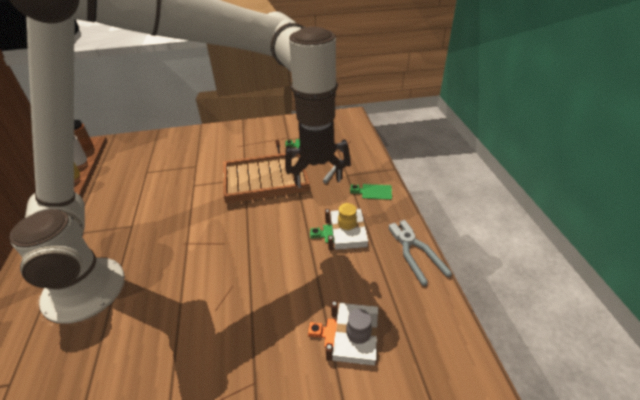

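The scene view shows the green tag under the yellow-jar stack: the boss is at about (318,187) and the stops at (296,176) and (319,201). The two loose green tags at (283,265) and (447,325) are look-alikes. The tray is at (430,222). Next I'll measure the boss and the pull axis.

```bash
cat >h.py <<'E'
from workcell import bot,cams,recognise,regions_of,spot_point
import cv2,numpy as np
def world(c,im,d,cal):
    K=np.array(cal['K']);h,w=d.shape
    uv=np.stack(np.meshgrid(np.arange(w),np.arange(h)),-1).reshape(-1,1,2).astype(np.float64)
    n=cv2.undistortPoints(uv,K,np.array(cal['dist'],float)).reshape(h,w,2)
    P=np.stack([n[...,0]*d,-n[...,1]*d,-d,np.ones_like(d)],-1)@np.array(cal['cam_to_world']).T
    return P[...,:3]
def look(c):
    cal=cams.calibration(c);im,d=cams.capture(c)
    return im,d,world(c,im,d,cal)
def green(im,d):
    hsv=cv2.cvtColor(im,cv2.COLOR_BGR2HSV)
    return (hsv[...,0]>45)&(hsv[...,0]<80)&(hsv[...,1]>120)&(d>0)
E
python3 - <<'E'
from h import *
for c in ["scene","side","wrist"]:
    im,d,P=look(c);cv2.imwrite(f"pics/{c}1.png",im)
    g=green(im,d)&(np.hypot(P[...,0]-.64,P[...,1]-.07)<.1)
    q=P[g];print(c,len(q))
    if len(q)<20: continue
    hi=q[(q[:,2]>.013)&(q[:,2]<.025)];lo=q[q[:,2]<.009]
    print(' boss',len(hi),hi.mean(0).round(4) if len(hi) else '', np.round(cv2.minAreaRect((hi[:,:2]*1000).astype(np.float32))[:2],1) if 0 else cv2.minAreaRect((hi[:,:2]*1000).astype(np.float32)))
    print(' low',len(lo),lo.mean(0).round(4),' zrange',np.percentile(q[:,2],[2,50,98]).round(4))
    # stack: box top z 25-35mm white
    b=(np.abs(P[...,2]-.030)<.006)&(np.hypot(P[...,0]-.71,P[...,1]-.066)<.11)&(d>0)&(im.min(2)>110)
    print(' boxtop',b.sum(),cv2.minAreaRect((P[b][:,:2]*1000).astype(np.float32)) if b.sum()>10 else '')
E
```

```text
scene 127
 boss 42 [0.6224 0.0735 0.0163] ((620.2322998046875, 70.4605941772461), (27.887784957885742, 28.08604621887207), 83.35686492919922)
 low 74 [0.6415 0.0642 0.0048]  zrange [0.0009 0.0066 0.0262]
 boxtop 719 ((713.3280029296875, 60.426727294921875), (132.92205810546875, 93.96562194824219), 83.79252624511719)
side 89
 boss 8 [0.6228 0.0599 0.0158] ((620.4473266601562, 58.323402404785156), (28.376174926757812, 11.745316505432129), 14.760503768920898)
 low 79 [0.6503 0.0714 0.004 ]  zrange [0.0005 0.0043 0.0168]
 boxtop 647 ((713.4369506835938, 59.404296875), (136.11178588867188, 90.05809020996094), 84.2062759399414)
wrist 83
 boss 6 [0.6226 0.0629 0.0182] ((620.244873046875, 66.23619842529297), (8.116531372070312, 30.9398136138916), 52.738285064697266)
 low 55 [0.6597 0.0485 0.0056]  zrange [0.0043 0.0061 0.3155]
 boxtop 5439 ((713.3251953125, 57.76480484008789), (130.5231170654297, 89.96601867675781), 84.2071762084961)
```

View pics/wrist1.png

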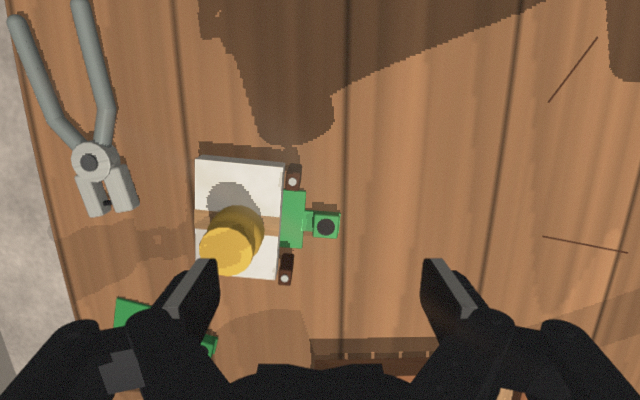

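The wrist view shows the boss at (325,225), the stops at (293,180) and (286,268), and the box edge running parallel to the stops. The tag's +x axis is about -5.8° in world and the boss is at about (620,68) mm. I'll go above the boss with the fingers closing across the tag's y and the camera on the robot side.

```bash
python3 -m crank '[{"tx":-2,"ty":8,"tz":-10,"wz":-0.149},{"tx":-3,"ty":20,"tz":-25,"wz":-0.298},{"tx":-4,"ty":35,"tz":-45,"wz":-0.447},{"tx":-4,"ty":50,"tz":-65,"wz":-0.596},{"tx":-4,"ty":60,"tz":-85,"wz":-0.745},{"tx":-4,"ty":66,"tz":-100,"wz":-0.894},{"tx":-4,"ty":68,"tz":-115,"wz":-1.043},{"tx":-4,"ty":68,"tz":-120,"wz":-1.192},{"tx":-4,"ty":68,"tz":-120,"wz":-1.341},{"tx":-4,"ty":68,"tz":-120,"wz":-1.49}]' 60
python3 -m crank '[{"wz":-0.1},{"wz":-0.182},{"wz":-0.182}]'
python3 - <<'E'
from h import *
s=bot.observe();print(s['time'],s['eef_pos'],s['tool_rot'],s['qpos'])
im,d,P=look("wrist");cv2.imwrite("pics/wrist2.png",im)
print(cams.calibration("wrist")['cam_to_world'][:3,3])
g=green(im,d)&(np.hypot(P[...,0]-.64,P[...,1]-.07)<.1);q=P[g]
hi=q[(q[:,2]>.014)&(q[:,2]<.023)];lo=q[(q[:,2]<.008)&(q[:,0]>.63)]
print(len(hi),hi.mean(0),cv2.minAreaRect((hi[:,:2]*1000).astype(np.float32)))
print(len(lo),cv2.minAreaRect((lo[:,:2]*1000).astype(np.float32)))
# tray from scene: lip
im,d,P=look("scene")
t=(np.abs(P[...,2]-.044)<.006)&(np.abs(P[...,0]-.49)<.22)&(np.abs(P[...,1]-.345)<.14)&(d>0)
print('tray lip',t.sum(),cv2.minAreaRect((P[t][:,:2]*1000).astype(np.float32)))
m=regions_of("tray","scene")[0]['mask']&(d>0)
print('tray mask',cv2.minAreaRect((P[m&(P[...,2]<.05)&(P[...,2]>.02)][:,:2]*1000).astype(np.float32)), P[m&(P[...,2]>.055)].mean(0))
E
```

```text
1.05 [6.24992523e-01 6.65770864e-06 2.53310844e-01] [-7.07105339e-01  7.07108224e-01 -1.45116758e-05  5.34691574e-06] [ 2.58573828e-01  3.84708214e-01  7.90148014e-03  2.11987040e-05
 -1.19396576e+00 -2.58585708e-01]
[ 0.62525116 -0.07629625  0.3744896 ]
4 [0.61879541 0.06736164 0.01820418] ((618.0648803710938, 66.78620147705078), (5.848260879516602, 30.784095764160156), 56.445091247558594)
61 ((655.2205810546875, 63.57512664794922), (67.08596801757812, 25.091106414794922), 84.28813934326172)
tray lip 1495 ((495.48095703125, 358.009521484375), (275.349609375, 215.5081024169922), 1.2246953248977661)
tray mask ((495.52960205078125, 357.9451904296875), (275.3711242675781, 215.55670166015625), 1.2633086442947388) [0.5550728  0.47858604 0.0658934 ]validation failed for argument at $[0]...
validation failed for argument at $[0]...
```

View pics/wrist2.png

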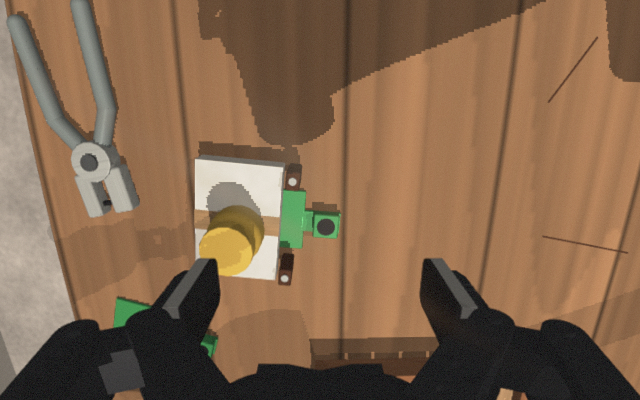

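The move was refused, so nothing has changed in this picture. The rows probably need every field.

```bash
python3 -m crank '[{"tx":-2,"ty":8,"tz":-10,"wx":0,"wy":0,"wz":-0.149,"jaw":1},{"tx":-3,"ty":20,"tz":-25,"wx":0,"wy":0,"wz":-0.298,"jaw":1},{"tx":-4,"ty":35,"tz":-45,"wx":0,"wy":0,"wz":-0.447,"jaw":1},{"tx":-5,"ty":50,"tz":-65,"wx":0,"wy":0,"wz":-0.596,"jaw":1},{"tx":-5,"ty":60,"tz":-85,"wx":0,"wy":0,"wz":-0.745,"jaw":1},{"tx":-5,"ty":66,"tz":-100,"wx":0,"wy":0,"wz":-0.894,"jaw":1},{"tx":-5,"ty":68,"tz":-115,"wx":0,"wy":0,"wz":-1.043,"jaw":1},{"tx":-5,"ty":68,"tz":-120,"wx":0,"wy":0,"wz":-1.192,"jaw":1},{"tx":-5,"ty":68,"tz":-120,"wx":0,"wy":0,"wz":-1.341,"jaw":1},{"tx":-5,"ty":68,"tz":-120,"wx":0,"wy":0,"wz":-1.49,"jaw":1}]' 60
```

```text
time: 2.2
eef_pos: [0.6199, 0.0681, 0.1329]
tool_rot: [-0.037, 0.999, -0.0, -0.0]
contact_force: [0.5, 0.1, -0.3]
width: 0.999
finger_force: 0.0
```

```bash
python3 -m crank '[{"tx":0,"ty":0,"tz":0,"wx":0,"wy":0,"wz":-0.1,"jaw":1},{"tx":0,"ty":0,"tz":0,"wx":0,"wy":0,"wz":-0.18,"jaw":1},{"tx":0,"ty":0,"tz":0,"wx":0,"wy":0,"wz":-0.18,"jaw":1}]'
python3 - <<'E'
from h import *
s=bot.observe()
im,d,P=look("wrist");cv2.imwrite("pics/wrist3.png",im)
g=green(im,d)&(np.hypot(P[...,0]-.64,P[...,1]-.07)<.1);q=P[g]
hi=q[(q[:,2]>.013)&(q[:,2]<.023)];lo=q[(q[:,2]<.009)&(q[:,0]>.64)]
print(s['eef_pos'],len(hi),hi.mean(0),cv2.minAreaRect((hi[:,:2]*1000).astype(np.float32)))
print(len(lo),cv2.minAreaRect((lo[:,:2]*1000).astype(np.float32)))
E
```

```text
time: 2.5
eef_pos: [0.6201, 0.068, 0.1333]
tool_rot: [0.049, 0.999, -0.0, 0.0]
contact_force: [0.7, -0.3, -0.6]
width: 1.001
finger_force: 0.0
[0.6200561  0.0680496  0.13333355] 73 [0.62660799 0.05681823 0.0185158 ] ((623.4060668945312, 55.730987548828125), (20.038047790527344, 9.162647247314453), 25.941062927246094)
634 ((654.4216918945312, 63.905052185058594), (67.26785278320312, 28.176776885986328), 85.82788848876953)
```

View pics/wrist3.png

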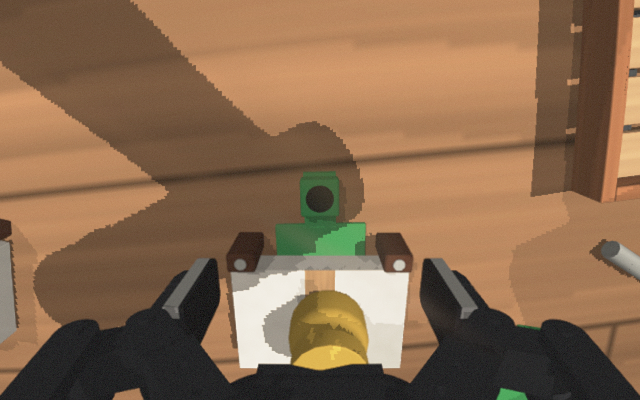

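The boss is centred at (320,193), and its axis lines up with the image columns between the stops. I'll half-close the gripper and descend.

```bash
python3 -m crank '[{"tx":0,"ty":0,"tz":-20,"wx":0,"wy":0,"wz":0,"jaw":0.6},{"tx":0,"ty":0,"tz":-50,"wx":0,"wy":0,"wz":0,"jaw":0.6},{"tx":0,"ty":0,"tz":-75,"wx":0,"wy":0,"wz":0,"jaw":0.6},{"tx":0,"ty":0,"tz":-90,"wx":0,"wy":0,"wz":0,"jaw":0.6},{"tx":0,"ty":0,"tz":-98,"wx":0,"wy":0,"wz":0,"jaw":0.6},{"tx":0,"ty":0,"tz":-104,"wx":0,"wy":0,"wz":0,"jaw":0.6},{"tx":0,"ty":0,"tz":-106,"wx":0,"wy":0,"wz":0,"jaw":0.6},{"tx":0,"ty":0,"tz":-106,"wx":0,"wy":0,"wz":0,"jaw":0.6}]'
python3 - <<'E'
from h import *
im,d,P=look("wrist");cv2.imwrite("pics/wrist4.png",im)
E
```

```text
time: 3.35
eef_pos: [0.6203, 0.0682, 0.0278]
tool_rot: [0.049, 0.999, 0.0, 0.0]
contact_force: [-1.1, 0.4, 1.0]
width: 0.601
finger_force: 0.0
```

View pics/wrist4.png

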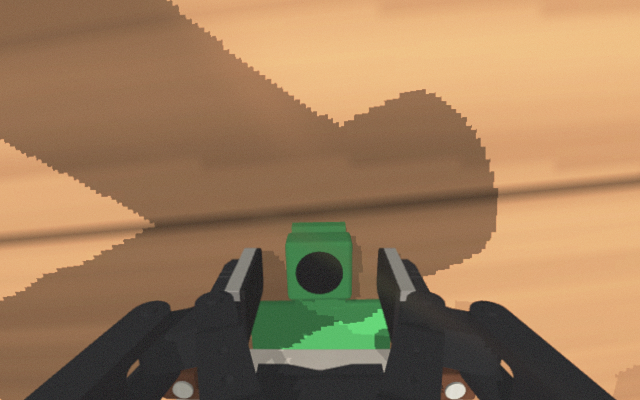

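The boss (319,270) sits midway between the pads. Closing now.

```bash
python3 -m crank '[{"tx":0,"ty":0,"tz":0,"wx":0,"wy":0,"wz":0,"jaw":0.3},{"tx":0,"ty":0,"tz":0,"wx":0,"wy":0,"wz":0,"jaw":0.2},{"tx":0,"ty":0,"tz":0,"wx":0,"wy":0,"wz":0,"jaw":0.1},{"tx":0,"ty":0,"tz":0,"wx":0,"wy":0,"wz":0,"jaw":0.1},{"tx":0,"ty":0,"tz":0,"wx":0,"wy":0,"wz":0,"jaw":0.1}]' 60
```

```text
time: 3.9
eef_pos: [0.6206, 0.0683, 0.0284]
tool_rot: [0.049, 0.999, 0.0, 0.001]
contact_force: [-1.2, 0.0, 5.6]
width: 0.307
finger_force: 61.1
```

```bash
python3 -m crank '[{"tx":-2,"ty":0.2,"tz":0,"wx":0,"wy":0,"wz":0,"jaw":0.1},{"tx":-6,"ty":0.6,"tz":0,"wx":0,"wy":0,"wz":0,"jaw":0.1},{"tx":-11,"ty":1.1,"tz":0,"wx":0,"wy":0,"wz":0,"jaw":0.1},{"tx":-16,"ty":1.6,"tz":0,"wx":0,"wy":0,"wz":0,"jaw":0.1},{"tx":-21,"ty":2.1,"tz":0,"wx":0,"wy":0,"wz":0,"jaw":0.1},{"tx":-26,"ty":2.6,"tz":0,"wx":0,"wy":0,"wz":0,"jaw":0.1},{"tx":-31,"ty":3.1,"tz":0,"wx":0,"wy":0,"wz":0,"jaw":0.1},{"tx":-36,"ty":3.6,"tz":0,"wx":0,"wy":0,"wz":0,"jaw":0.1},{"tx":-40,"ty":4,"tz":0,"wx":0,"wy":0,"wz":0,"jaw":0.1},{"tx":-40,"ty":4,"tz":0,"wx":0,"wy":0,"wz":0,"jaw":0.1}]'
python3 - <<'E'
from h import *
im,d,P=look("wrist");cv2.imwrite("pics/wrist5.png",im)
im,d,P=look("side");print([(np.round(r['at'],3),r['confidence']) for r in spot_point("pin_jar","side")])
E
```

```text
time: 4.9
eef_pos: [0.5808, 0.0726, 0.0284]
tool_rot: [0.049, 0.999, 0.001, 0.002]
contact_force: [2.8, 1.0, 6.5]
width: 0.308
finger_force: 61.2
[(array([0.712, 0.065, 0.027]), 0.98)]
```

View pics/wrist5.png

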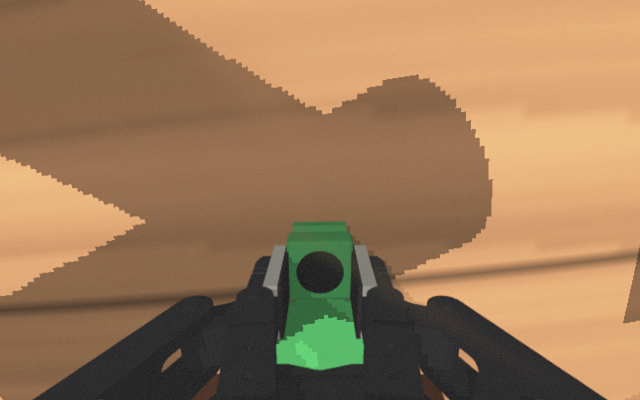

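The tag is held, with the boss at (320,270), and it is sliding. The jar hasn't moved. I'll keep pulling.

```bash
python3 -m crank '[{"tx":-4,"ty":0.4,"tz":0,"wx":0,"wy":0,"wz":0,"jaw":0.1},{"tx":-10,"ty":1,"tz":0,"wx":0,"wy":0,"wz":0,"jaw":0.1},{"tx":-17,"ty":1.7,"tz":0,"wx":0,"wy":0,"wz":0,"jaw":0.1},{"tx":-24,"ty":2.4,"tz":0,"wx":0,"wy":0,"wz":0,"jaw":0.1},{"tx":-30,"ty":3,"tz":0,"wx":0,"wy":0,"wz":0,"jaw":0.1},{"tx":-35,"ty":3.5,"tz":0,"wx":0,"wy":0,"wz":0,"jaw":0.1},{"tx":-40,"ty":4,"tz":0,"wx":0,"wy":0,"wz":0,"jaw":0.1},{"tx":-46,"ty":4.6,"tz":0,"wx":0,"wy":0,"wz":0,"jaw":0.1},{"tx":-53,"ty":5.3,"tz":0,"wx":0,"wy":0,"wz":0,"jaw":0.1},{"tx":-60,"ty":6,"tz":0,"wx":0,"wy":0,"wz":0,"jaw":0.1}]'
python3 -m crank '[{"tx":-10,"ty":1,"tz":0,"wx":0,"wy":0,"wz":0,"jaw":0.1},{"tx":-18,"ty":2,"tz":0,"wx":0,"wy":0,"wz":0,"jaw":0.1},{"tx":-20,"ty":2,"tz":0,"wx":0,"wy":0,"wz":0,"jaw":0.1},{"tx":-20,"ty":2,"tz":0,"wx":0,"wy":0,"wz":0,"jaw":0.1}]'
python3 - <<'E'
from h import *
im,d,P=look("scene");cv2.imwrite("pics/scene6.png",cv2.resize(im[130:310,220:520],None,fx=2.6,fy=2.6))
for n in ["pin_jar","green_tag"]:print([(np.round(r['at'],3),round(r['confidence'],2)) for r in spot_point(n,"scene")])
E
```

```text
time: 6.05
eef_pos: [0.5211, 0.0787, 0.0284]
tool_rot: [0.049, 0.999, 0.001, 0.002]
contact_force: [2.6, -0.8, 6.5]
width: 0.305
finger_force: 61.2
time: 6.45
eef_pos: [0.5003, 0.0806, 0.0284]
tool_rot: [0.049, 0.999, 0.001, 0.001]
contact_force: [1.5, 2.3, 10.0]
width: 0.311
finger_force: 61.5
[(array([0.712, 0.067, 0.026]), 0.97)]
[(array([0.57 , 0.075, 0.002]), 0.79), (array([ 0.843,  0.222, -0.001]), 0.65), (array([ 0.667,  0.55 , -0.002]), 0.61)]
```

View pics/scene6.png

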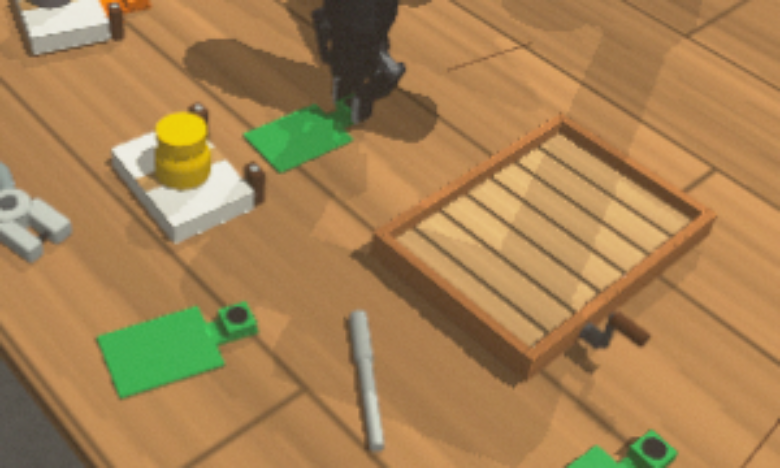

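The tag is completely clear of the stack. The box and jar still stand behind the stops, with the jar at (182,150) in the crop. Next I'll lift it and carry it to the tray.

```bash
python3 -m crank '[{"tx":0,"ty":0,"tz":10,"wx":0,"wy":0,"wz":0,"jaw":0.1},{"tx":0,"ty":0,"tz":35,"wx":0,"wy":0,"wz":0,"jaw":0.1},{"tx":0,"ty":0,"tz":65,"wx":0,"wy":0,"wz":0,"jaw":0.1},{"tx":-5,"ty":15,"tz":85,"wx":0,"wy":0,"wz":0,"jaw":0.1},{"tx":-15,"ty":45,"tz":90,"wx":0,"wy":0,"wz":0,"jaw":0.1},{"tx":-25,"ty":85,"tz":90,"wx":0,"wy":0,"wz":0.02,"jaw":0.1},{"tx":-35,"ty":125,"tz":90,"wx":0,"wy":0,"wz":0.04,"jaw":0.1},{"tx":-45,"ty":165,"tz":90,"wx":0,"wy":0,"wz":0.06,"jaw":0.1},{"tx":-55,"ty":205,"tz":90,"wx":0,"wy":0,"wz":0.08,"jaw":0.1},{"tx":-62,"ty":235,"tz":90,"wx":0,"wy":0,"wz":0.1,"jaw":0.1}]'
python3 -m crank '[{"tx":-5,"ty":20,"tz":0,"wx":0,"wy":0,"wz":0,"jaw":0.1},{"tx":-8,"ty":30,"tz":0,"wx":0,"wy":0,"wz":0,"jaw":0.1},{"tx":-8,"ty":30,"tz":0,"wx":0,"wy":0,"wz":0,"jaw":0.1},{"tx":-8,"ty":30,"tz":0,"wx":0,"wy":0,"wz":0,"jaw":0.1}]'
python3 - <<'E'
from h import *
im,d,P=look("scene");cv2.imwrite("pics/scene7.png",im[130:330,300:540].repeat(2,0).repeat(2,1))
for n in ["green_tag"]:print([(np.round(r['at'],3),round(r['confidence'],2)) for r in spot_point(n,"scene")])
g=green(im,d)&(np.hypot(P[...,0]-.49,P[...,1]-.345)<.13);q=P[g];print(len(q),q.mean(0),np.percentile(q[:,2],[5,50,95]))
b=q[np.abs(q[:,2]-np.median(q[:,2]))<.015];print(np.linalg.lstsq(np.c_[b[:,:2]-b[:,:2].mean(0),np.ones(len(b))],b[:,2],rcond=None)[0])
E
```

```text
time: 7.6
eef_pos: [0.4354, 0.3155, 0.1164]
tool_rot: [-0.001, 1.0, -0.002, -0.002]
contact_force: [0.6, -0.2, -0.8]
width: 0.308
finger_force: 60.3
time: 8.0
eef_pos: [0.4293, 0.3436, 0.1167]
tool_rot: [-0.0, 1.0, -0.001, -0.001]
contact_force: [0.7, -0.6, 0.1]
width: 0.306
finger_force: 60.3
[(array([ 0.844,  0.221, -0.002]), 0.88), (array([0.5  , 0.343, 0.089]), 0.71), (array([ 0.666,  0.547, -0.001]), 0.57)]
882 [0.49934933 0.34719052 0.09275198] [0.09041785 0.09246059 0.0950916 ]
[-0.02596445 -0.00918594  0.09275198]
```

View pics/scene7.png

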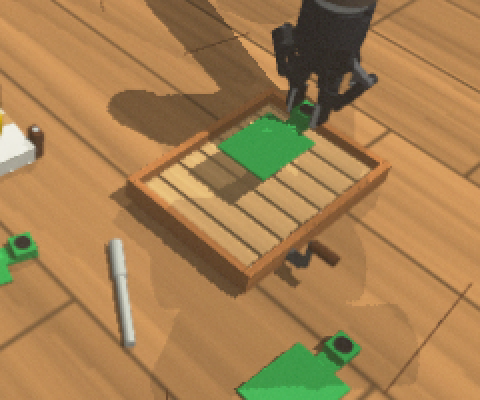

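The tag is level over the tray, centred at about (500,345) mm, with its underside at about 88 mm. I'll lower it 57 mm and release.

```bash
python3 -m crank '[{"tx":0,"ty":0,"tz":-12,"wx":0,"wy":0,"wz":0,"jaw":0.1},{"tx":0,"ty":0,"tz":-30,"wx":0,"wy":0,"wz":0,"jaw":0.1},{"tx":0,"ty":0,"tz":-43,"wx":0,"wy":0,"wz":0,"jaw":0.1},{"tx":0,"ty":0,"tz":-51,"wx":0,"wy":0,"wz":0,"jaw":0.1},{"tx":0,"ty":0,"tz":-55,"wx":0,"wy":0,"wz":0,"jaw":0.1},{"tx":0,"ty":0,"tz":-57,"wx":0,"wy":0,"wz":0,"jaw":0.1},{"tx":0,"ty":0,"tz":-57,"wx":0,"wy":0,"wz":0,"jaw":0.1}]'
```

```text
time: 8.8
eef_pos: [0.4301, 0.3452, 0.0604]
tool_rot: [-0.0, 1.0, 0.0, 0.0]
contact_force: [-0.6, 0.4, -0.7]
width: 0.306
finger_force: 60.4
```

```bash
python3 -m crank '[{"tx":0,"ty":0,"tz":-1,"wx":0,"wy":0,"wz":0,"jaw":0.1},{"tx":0,"ty":0,"tz":-1,"wx":0,"wy":0,"wz":0,"jaw":0.4},{"tx":0,"ty":0,"tz":-1,"wx":0,"wy":0,"wz":0,"jaw":0.7},{"tx":0,"ty":0,"tz":-1,"wx":0,"wy":0,"wz":0,"jaw":0.7},{"tx":0,"ty":0,"tz":15,"wx":0,"wy":0,"wz":0,"jaw":0.7},{"tx":0,"ty":0,"tz":50,"wx":0,"wy":0,"wz":0,"jaw":0.7},{"tx":0,"ty":0,"tz":90,"wx":0,"wy":0,"wz":0,"jaw":0.7},{"tx":-20,"ty":0,"tz":130,"wx":0,"wy":0,"wz":0,"jaw":0.7},{"tx":-20,"ty":0,"tz":130,"wx":0,"wy":0,"wz":0,"jaw":0.7}]'
python3 - <<'E'
from h import *
im,d,P=look("scene");cv2.imwrite("pics/scene8.png",im)
for n in ["green_tag","pin_jar","orange_tag"]:print([(np.round(r['at'],3),round(r['confidence'],2)) for r in spot_point(n,"scene")])
g=green(im,d)&(np.hypot(P[...,0]-.49,P[...,1]-.345)<.13);q=P[g];print(len(q),q.mean(0),np.percentile(q[:,2],[5,50,95]))
E
```

```text
time: 9.7
eef_pos: [0.411, 0.3473, 0.1966]
tool_rot: [-0.001, 1.0, 0.005, 0.004]
contact_force: [1.1, 0.2, 1.3]
width: 0.701
finger_force: 0.0
[(array([ 0.841,  0.22 , -0.002]), 0.96), (array([0.502, 0.346, 0.031]), 0.77), (array([ 0.667,  0.548, -0.002]), 0.57)]
[(array([0.71 , 0.067, 0.026]), 0.74)]
[(array([ 0.636, -0.26 , -0.004]), 0.62)]
902 [0.49609554 0.34928046 0.03507106] [0.03223167 0.03435327 0.04495889]
```

View pics/scene8.png

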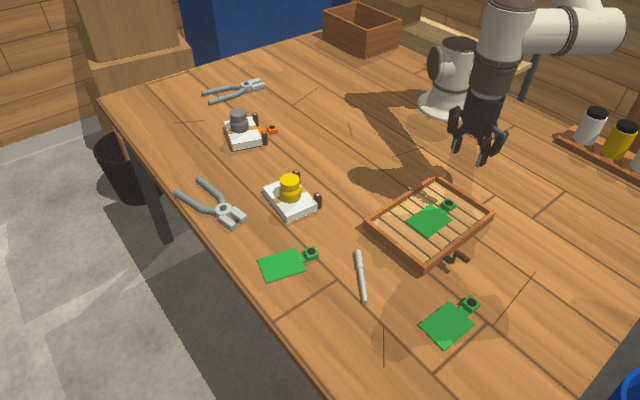

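The tag lies flat in the tray at (430,220). The jar stands at (290,187), the orange stack hasn't moved, and the gripper is clear.

```bash
python3 -c "
from workcell import bot
print(bot.job_done())"
```

```text
the job is handed in; nothing more can be done
None
```

The job is handed in: at the last look the green tag lay flat in the tray and released, the yellow jar and box still stood behind their stops, and the orange tag was where it started; the hand-in returned no verdict.

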